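# Fit the divider and thread the handle rod of a coffee carrier

## Robot

A 6-joint arm with a two-finger parallel gripper is mounted at the origin on the work surface. World frame = base frame: x ahead of the robot, y to its left, z up, the work surface at z = 0. Lengths are in mm, angles in rad, forces in N, time in s.
With the tool pointing down it reaches from about 300 to 775 mm from the base axis. Payload 14.6 kg.
Tool frame: the origin (TCP) lies midway between the tips of the shut fingers; the grasp point (between the pads) lies grasp_offset behind it (grasp_offset is the distance from the TCP to the grasp point, in mm); z points along the fingers, y is the line along which they close (so a half turn about z gives the same grasp; the last joint's range is limited). The gripper opens to 94 mm and grips with 3 to 60 N. Pads are 16 mm wide; open, the fingers measure 119 mm over their backs; the gripper's body (75 mm by 177 mm) begins 78 mm behind the grasp point.
Start: joints at [1.133, 0.3, 1.521, -0, 1.321, -0.067], TCP at [199.295, 512.612, 205.446] pointing down, gripper open.
Joint ranges: [-3.03, 3.03], [-0.79, 2.21], [0.23, 2.52], [-1.04, 4.18], [0, 3.07], [-2.55, 2.55]. Speed limits (rad/s): [2.22, 2.22, 2.57, 3.14, 3.14, 3.14].

## Interface

Orientations are given as [roll, pitch, yaw] about the fixed x, y, z axes, in that order (R = Rz(yaw) Ry(pitch) Rx(roll)).
In Python, from cell import * gives the robot as it stands. The module is installed in compiled form; this text tells all that it offers.
- The arm moves only by the shell command python3 -m jog 'ROWS' [FORCE]. ROWS is JSON, a list of rows, each a list of 3 entries, a list of its own where there are three numbers: the finger opening in mm, from 0 to 94, then the shift along the tool's x, y, z in units of 50 mm (1.0 is 50 mm), then the turn about the tool's z in units of 180 degrees (1.0 is 180 degrees). In form: [[fingers, [dx, dy, dz], twist], ...]. A call has 1 to 20 rows; each row shifts and turns the commanded pose from where the row before left it, along the tool's axes as they then stand; what a row does not reach is not made up. A row lasts 1/10 s, in which the tool goes at most 50 mm and 8.59 degrees, less where a joint would pass 70% of its speed; a pose out of reach is approached as far as the arm can. A call with a number of a shift or a turn outside -1 to 1 is refused whole. A call with a gripper value outside its range is refused whole. The fingers move at their own pace and stop on an object; FORCE is the grip in N (left out, the last holds). Time passes only in rows, so rows that do not move let the fingers close. It gives the time, the measured TCP pose, the force, the opening and the grip force at its end, in the units of the state.
- read_state(): the state, without advancing time (a new reading comes with each control period).
- camera(name): name is "side" or "top"; returns the picture (400x640x3 uint8, red, green, blue); there is no depth.
- calibration(name): a dict with "mtx" (3x3 intrinsics, pixels), "cam_to_world" (4x4, takes a point from camera to world coordinates). Camera axes: x right, y down, z forward; pixel columns grow to the right and rows downward; lengths in mm; the calibration is good to about 2 mm. A picture is of the moment at which its call begins. calibration takes no time and is no camera call.
- sign_off(): hands the job in; it is judged then, once.
Trained networks look in the newest picture that a camera, given by its name, has taken for a name from the list of things; names that differ only in an ending like _2 or _b are one class to them, and where a whole thing is asked for, a point or a joint stands for the part that bears it (a point fixed in the world has none). Each returns a list of dicts, best first, with "conf" (0 to 1); they miss things now and then, are a little off and sometimes report something else, mostly with a low value. They report only what shows in the picture. A call takes as long as a camera call.
- regions_of(camera, query): "pixels" (400x640 bool, what is visible of it) and "rect" ([centre column, centre row, width, height] in pixels, round what is visible of it).
The state is a dict: "clock": time; "joints": joint angles; "qd": joint speeds; "effort": joint torques, N m; "eef_pos": TCP position; "eef_rot": TCP orientation; "wrist_force": force on the tool from outside, world axes, zero at the start; "moment": the same for the moment, N m; "finger_gap": finger opening in mm; "finger_force": force on a finger pad.
Only numpy, scipy, OpenCV 4.12 (cv2) and the standard library are available. Lean on these libraries where they do the work, as an engineer would, in place of code of your own. Each camera call takes 0.05 s, during which the arm holds its last target. There are 200 camera calls.

## Task

Get the wooden coffee carrier ready to carry: push the loose divider that leans on the tea box down into the grooves in the middle of the carrier, right to its floor, between the cup and the sugar bowl. Then take the handle rod from the spoon rest and slide it through the end plate, the divider and the other end plate, from either end, until its square knob is up against the plate. Let go, and leave the carrier's cup and sugar bowl, the cezve, coaster and canister where they stand, upright.

Things in the scene. Friction and masses are not known exactly. Their poses are not given: they have to be found in the camera images.
- carrier: Coffee carrier: open oak box with two tall end plates, origin under its middle; z up, y along it (from end plate to end plate), x across. Floor's upper face 12 mm up. Side rails along y, 143 mm apart inside, with rounded tops 65 mm up. A cup and a sugar bowl stand in its two bays, at most 95 mm up. Stands firmly, does not move.
- carrier_center (a point): Middle of the carrier, on the common axis (its y) of the two handle holes, 130 mm above the sideboard. The end plates stand square to y, 10 mm thick, outer faces 110 mm either side of this point, tops 28 mm above it; round the hole they are 76 mm wide, from 50 mm below this point down 163 mm. Handle holes: round, 18 mm across, bored through, outer rims chamfered.
- end_hole_right (a point): Mouth of the handle hole in the outer face of the end plate at the carrier's -y end (the right one for the robot). Axes as the carrier.
- end_hole_left (a point): Mouth of the handle hole in the outer face of the end plate at the carrier's +y end (the left one). Axes as the carrier.
- groove_mouth (a point): Middle of the carrier, midway between its two upright grooves, at the height of their mouths (64 mm up). Each groove lies against the inside of a side rail, between two cleats with rounded tops; it is 10.5 mm wide (along y), runs down to the floor 52 mm below this point, and takes one edge of the divider; the groove bottoms are 143 mm apart (along x).
- divider_center (a point): Centre of the loose divider, an 8 mm oak board 145 mm high, about 85 g. Its z runs up the board to the narrow end with the hole, x along its width, y through it; both faces are alike. The lower 78 mm are 140 mm wide, the rest 76 mm. At the start it leans 28 degrees from upright, top towards the robot, on the tea box, touching it 80 mm up the board; all above is free.
- divider_hole (a point): Centre of the 18 mm round hole in the divider: 118 mm above its lower edge, 27 mm below its top edge, midway through its thickness. Axes as the board. With the board fully home it lies at the carrier's middle point, in line with the end plates' holes.
- teabox: Closed wooden tea box, 100 mm (x) by 160 mm (y) by 70 mm high, origin at the centre of its underside; x points away from the robot. The divider leans on the upper edge of its +x side. Heavy, does not move.
- rod_knob (a point): Centre of the square knob at the tail of the handle rod (light wood, about 45 g). Knob 24 by 24 mm, 32 mm long; too big for the holes. The rod's x runs from knob to nose, y and z square to the knob's flats. The round shaft, 14 mm thick and 240 mm long, begins at the knob's shoulder 16 mm ahead. At the start it lies level, 40 mm up, one flat upward, the knob clear past the rest.
- rod_nose (a point): Tip of the rod's rounded nose, 256 mm ahead of the knob's centre. Axes as the rod.
- rod_seat (a point): Point on the rod's axis 110 mm ahead of the knob's shoulder; it comes to the carrier's middle point when the rod is fully home, from either end. Axes as the rod.
- spoonrest: Hard silicone spoon rest, 130 mm (x, along the rod) by 90 mm, origin at the centre of its underside. Two notched walls, 12 mm thick and 47 mm high, 50 mm either side of the middle; the rod lies in their middle notches, 17 mm wide, its knob's shoulder 85 mm to the -x side of the middle. Does not move.
- cup_a: Lidded porcelain cup in one bay of the carrier (either one), 72 mm wide plus handle, 80 mm high, origin at the centre of its foot.
- bowl: Closed glass sugar bowl in the other bay, 74 mm wide, 83 mm high, origin at the centre of its foot.
- cezve: Small steel cezve with a long wooden handle, 66 mm high at the rim, 98 mm at the handle's end, origin at the centre of its base.
- coaster: Round wooden coaster, 94 mm wide, 10 mm thick, lying on the sideboard, origin at the centre of its underside.
- canister: Steel coffee canister, 92 mm wide, 133 mm high, origin at the centre of its base.

How it is judged:
By the outcome, as a careful person would: the job done as asked, in the order asked, and still so for the second after the job is handed in, with the robot touching nothing.
It also fails if it takes over 67 s, if anything falls off the work surface, if the arm or the gripper's body presses on something with over 40 N, if the wrist force passes 120 N, or if a joint passes its speed limit or range.

## Working session

There is one attempt and no reset: what is moved stays moved. The work goes in short steps, Python scripts to look and compute and a shell command to move; the robot and the scene stay as the last step left them, time stands still between calls to the robot, and variables do not carry over. Pictures are saved under pics/ and viewed, at most 10 in all, crops included, and the job is handed in when it is done.

```bash
mkdir -p pics; ls; python3 - <<'E'
from cell import *
import cv2,numpy as np
np.set_printoptions(precision=3,suppress=True)
s=read_state();print(s)
for n in("side","top"):
    im=camera(n);cv2.imwrite(f"pics/{n}0.png",im[:,:,::-1]);c=calibration(n);print(n,c)
    for q in["carrier","divider_center","teabox","rod_knob","spoonrest","cup_a","bowl","cezve","coaster","canister","end_hole_right","divider_hole"]:
        try:
            r=regions_of(n,q);print(q,[(round(d["conf"],2),np.round(d["rect"]).tolist()) for d in r[:2]])
        except Exception as e: print(q,e)
E
```

```text
pics
{'clock': 0.0, 'joints': array([ 1.133,  0.3  ,  1.522,  0.   ,  1.321, -0.067]), 'qd': array([ 0.   , -0.   ,  0.001,  0.001,  0.001,  0.003]), 'effort': array([  0.001, -53.181, -35.273,   0.071,   0.024,  -0.   ]), 'eef_pos': array([199.177, 512.369, 204.882]), 'eef_rot': array([-3.14 , -0.   ,  2.771]), 'wrist_force': array([0.649, 0.005, 0.212]), 'moment': array([-0.03 , -0.056,  0.033]), 'finger_force': 0.0, 'finger_gap': 94.12970451585907}
side {'mtx': array([[387.328,   0.   , 322.514],
       [  0.   , 387.328, 203.307],
       [  0.   ,   0.   ,   1.   ]]), 'cam_to_world': array([[   0.77 ,   -0.469,    0.432,   59.338],
       [  -0.638,   -0.561,    0.528, -599.321],
       [  -0.005,   -0.682,   -0.731,  932.227],
       [   0.   ,    0.   ,    0.   ,    1.   ]])}
carrier [(0.7, [289.0, 211.0, 86.0, 98.0])]
divider_center [(0.69, [240.0, 170.0, 36.0, 39.0])]
teabox [(0.92, [222.0, 180.0, 50.0, 50.0])]
rod_knob []
spoonrest [(0.95, [383.0, 299.0, 41.0, 49.0])]
cup_a [(0.69, [279.0, 203.0, 28.0, 29.0])]
bowl [(0.63, [294.0, 224.0, 15.0, 27.0])]
cezve [(0.73, [323.0, 1
[... 618 characters left out ...]
.0, 63.0])]
divider_center [(0.88, [207.0, 234.0, 58.0, 33.0]), (0.43, [431.0, 220.0, 78.0, 62.0])]
teabox [(0.93, [201.0, 256.0, 68.0, 36.0])]
rod_knob [(0.65, [431.0, 223.0, 78.0, 65.0])]
spoonrest [(0.83, [431.0, 225.0, 49.0, 51.0]), (0.47, [202.0, 258.0, 68.0, 38.0])]
cup_a [(0.91, [284.0, 228.0, 25.0, 32.0])]
bowl [(0.7, [321.0, 232.0, 24.0, 28.0])]
cezve [(0.81, [259.0, 132.0, 58.0, 69.0]), (0.72, [429.0, 222.0, 75.0, 71.0])]
coaster [(0.88, [389.0, 264.0, 33.0, 30.0]), (0.61, [433.0, 225.0, 51.0, 46.0])]
canister [(0.66, [202.0, 172.0, 39.0, 40.0])]
end_hole_right [(0.61, [302.0, 229.0, 88.0, 62.0])]
divider_hole [(0.85, [204.0, 236.0, 57.0, 30.0]), (0.66, [301.0, 230.0, 93.0, 64.0])]
```

View pics/side0.png

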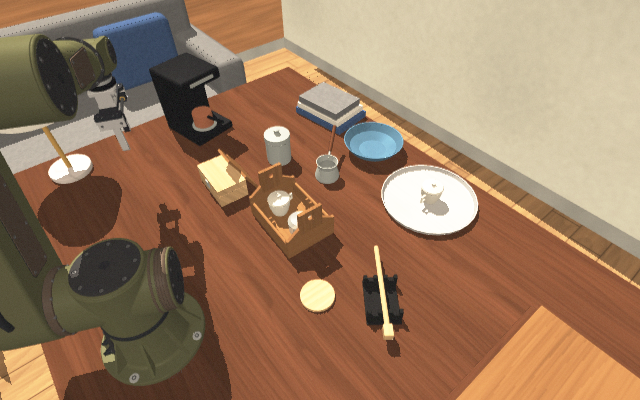

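View pics/top0.png

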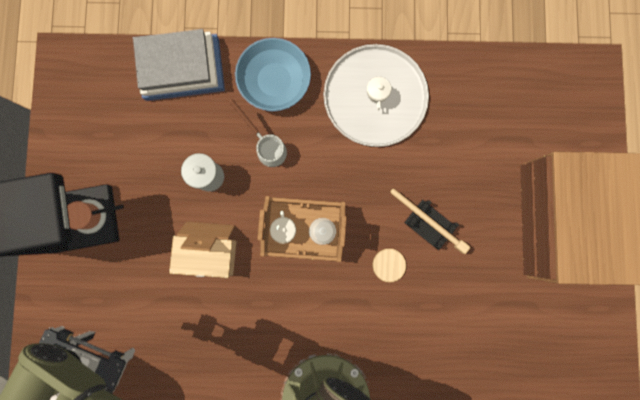

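```bash
cat > h.py <<'E'
import numpy as np,cv2
from cell import *
from scipy.optimize import least_squares
np.set_printoptions(precision=2,suppress=True)
C={n:calibration(n) for n in("side","top")}
def proj(n,P):
    P=np.atleast_2d(np.asarray(P,float));T=np.linalg.inv(C[n]["cam_to_world"])
    q=P@T[:3,:3].T+T[:3,3];q=q@C[n]["mtx"].T;return q[:,:2]/q[:,2:]
def onplane(n,uv,z):
    T=C[n]["cam_to_world"];d=T[:3,:3]@np.linalg.solve(C[n]["mtx"],[uv[0],uv[1],1]);o=T[:3,3]
    return o+d*(z-o[2])/d[2]
def crop(im,x0,y0,x1,y1,k): # grid ticks every 10 px
    c=cv2.resize(im[y0:y1,x0:x1,::-1],None,fx=k,fy=k,interpolation=cv2.INTER_CUBIC)
    for x in range(-(-x0//10)*10,x1,10):
        cv2.line(c,((x-x0)*k,0),((x-x0)*k,6 if x%50 else 14),(0,255,255),1)
    for y in range(-(-y0//10)*10,y1,10):
        cv2.line(c,(0,(y-y0)*k),(6 if y%50 else 14,(y-y0)*k),(0,255,255),1)
    return c
E
python3 - <<'E'
from h import *
t=cv2.imread("pics/top0.png")[:,:,::-1];s=cv2.imread("pics/side0.png")[:,:,::-1]
cv2.imwrite("pics/c1.png",crop(t,165,190,355,290,4))
cv2.imwrite("pics/c2.png",crop(s,195,145,345,265,5))
a=crop(t,380,180,480,260,4);b=crop(s,355,240,410,345,5)
o=np.zeros((525,680,3),np.uint8);o[:320,:400]=a;o[:,405:]=b;cv2.imwrite("pics/c3.png",o)
E
```

```text
(no output)
```

View pics/c1.png

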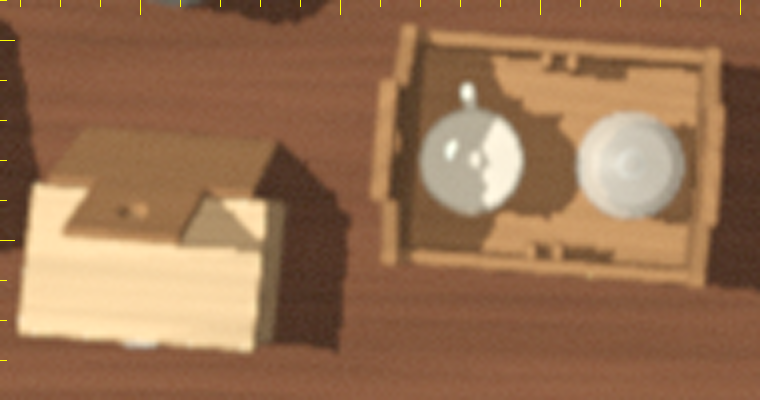

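View pics/c2.png

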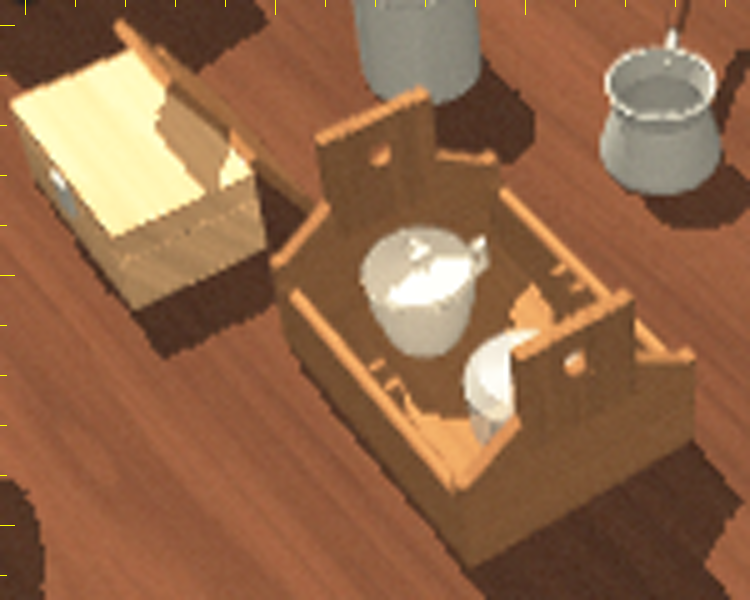

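View pics/c3.png

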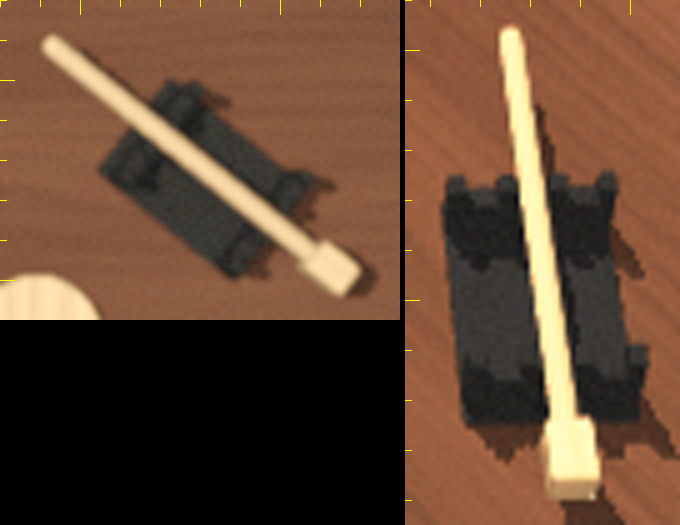

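```bash
cat > fit.py <<'E'
from h import *
def px(l,x0,y0,k): return [((u+.5)/k-.5+x0,(v+.5)/k-.5+y0) for u,v in l]
T=lambda l:px(l,165,190,4); S=lambda l:px(l,195,145,5); T3=lambda l:px(l,380,180,4); S3=lambda l:px(l,355,240,5)
def world(p,M):
    c,s=np.cos(p[2]),np.sin(p[2]);M=np.array(M,float);return np.c_[p[0]+c*M[:,0]-s*M[:,1],p[1]+s*M[:,0]+c*M[:,1],M[:,2]]
L=np.radians(28);cl,sl=np.cos(L),np.sin(L)
def brd(x,y,z): # board coords (x along width, y through(+ = robot side), z up from lower edge) -> local (lx away, ly left)
    return (-z*sl-y*cl, -x, 4*sl+z*cl-y*sl)   # board +x = right of robot
obj={
"carrier":([385,80,0],dict(top=([(38,110,158),(-38,110,158),(38,-110,158),(-38,-110,158),(81.5,110,80),(-81.5,110,80),(81.5,-110,80),(-81.5,-110,80)],
   T([(381,80),(372,198),(723,102),(717,223),(402,25),(382,263),(721,48),(706,286)])),
  side=([(-38,100,158),(38,100,158),(-38,-110,158),(38,-110,158),(0,100,130),(0,-110,130),(-81.5,-110,0),(81.5,-110,80),(81.5,-110,0)],
   S([(320,143),(430,97),(517,358),(633,297),(381,155),(574,362),(472,568),(693,357),(695,440)])))),
"teabox":([310,370,0],dict(top=([(-50,80,70),(50,80,70),(-50,-80,70),(50,-80,70)],T([(18,333),(33,183),(252,352),(266,203)])),
  side=([(-50,80,70),(50,80,70),(-50,-80,70),(-50,-80,0)],S([(12,104),(135,50),(118,238),(137,310)])) )),
"divider":([370,370,0],dict(top=([brd(-38,4,145),brd(38,4,145),brd(-70,-4,0),brd(70,-4,0),brd(-70,-4,78),brd(0,-4,118)],T([(64,236),(181,244),(85,129),(280,143),(43,183),(132,210)])),
  side=([brd(-38,0,145),brd(38,0,145),brd(-70,0,78)],S([(158,48),(237,130),(118,22)])))),
"rod":([330,-330,.9],dict(top=([(256,0,40),(0,0,52)],T3([(44,40),(333,268)])),side=([(256,0,40),(0,0,52)],S3([(106,27),(168,452)])))),
}
if __name__=="__main__":
  for k,(p0,d) in obj.items():
    for cams in(("top",),("side",),("top","side")):
        f=lambda p:np.concatenate([(proj(c,world(p,d[c][0]))-d[c][1]).ravel() for c in cams])
        r=least_squares(f,p0,x_scale=[10,10,.1],loss="soft_l1");print(k,cams,r.x,"yawdeg",np.degrees(r.x[2]),"rms",np.sqrt(np.mean(f(r.x)**2)))
    print(f(r.x).reshape(-1,2).tolist() if 0 else np.round(f(r.x).reshape(-1,2),1).tolist())
E
python3 fit.py
```

```text
carrier ('top',) [481.07  69.21  -0.05] yawdeg -3.009110089430025 rms 0.19910727947732626
carrier ('side',) [480.64  71.62  -0.06] yawdeg -3.451612532155137 rms 0.4218620645252199
carrier ('top', 'side') [480.66  70.08  -0.06] yawdeg -3.172030437395175 rms 0.4604820291631889
[[-0.2, -0.0], [-0.5, 0.2], [0.1, 0.7], [-0.4, 0.2], [-0.2, 0.1], [-0.3, -0.0], [-0.5, 0.1], [-0.7, 0.0], [0.2, 0.4], [0.0, -0.6], [0.7, 0.6], [0.6, 0.2], [-0.0, -0.3], [1.3, 0.2], [-0.0, 1.1], [0.8, -0.2], [-0.1, 0.4]]
teabox ('top',) [399.14 348.94  -0.06] yawdeg -3.59924923723441 rms 0.29414644238431
teabox ('side',) [399.73 348.28  -0.03] yawdeg -1.6794094370052983 rms 0.6979025235350605
teabox ('top', 'side') [399.62 348.56  -0.05] yawdeg -2.9337828402183135 rms 0.6598449791860079
[[0.2, -0.1], [0.2, 0.7], [0.3, -0.9], [-0.0, -0.3], [-1.0, -0.3], [1.3, -1.1], [-0.9, -0.1], [-0.3, 0.6]]
divider ('top',) [489.48 343.87  -0.04] yawdeg -2.337118320820437 rms 0.7075372298516881
divider ('side',) [504.06 329.25   0.27] yawdeg 15.265637638433335 rms 6.533407963641301
divider ('top', 'side') [489.94 344.01  -0.03] yawdeg -1.4591866989524636 rms 4.91266195533414
[[0.2, 0.8], [0.2, 0.0], [-0.1, 0.2], [-1.0, -1.3], [1.5, -1.1], [0.5, 0.2], [-8.7, -4.6], [-13.1, -9.0], [6.6, 5.8]]
rod ('top',) [ 437.8  -380.59    0.9 ] yawdeg 51.65030269076903 rms 0.08275624692157894
rod ('side',) [ 436.85 -380.83    0.9 ] yawdeg 51.35891313612884 rms 0.48914772009346613
rod ('top', 'side') [ 437.38 -380.62    0.9 ] yawdeg 51.49224088315651 rms 0.36880700261075844
[[0.3, 0.0], [-0.1, 0.1], [-0.1, 0.7], [0.1, -0.7]]
```

```bash
cat >> h.py <<'E'
def need(x,y,zg,yawdeg):
    """shift to bring grasp point to x,y,zg: total tool-frame units at CURRENT yaw and at FINAL yaw, and twist units"""
    s=read_state();p=s["eef_pos"];yw=s["eef_rot"][2]
    d=np.array([x,y,zg-grasp_offset])-p
    f=lambda a:np.array([d[0]*np.cos(a)+d[1]*np.sin(a),d[0]*np.sin(a)-d[1]*np.cos(a),-d[2]])/50
    t=-(np.radians(yawdeg)-yw);t=(t+np.pi)%(2*np.pi)-np.pi
    print("clock",s["clock"],"cur",f(yw),"fin",f(np.radians(yawdeg)),"twist",round(t/np.pi,4),"yaw",np.degrees(yw),"pos",p,"gap",s["finger_gap"],"F",s["wrist_force"])
E
python3 -c "
from h import *
print(grasp_offset);need(430.9,346.9,190,177.2);need(430.9,346.9,113,177.2)"
```

```text
18.8
clock 1.3 cur [-5.52 -1.41  0.68] fin [-4.79 -3.08  0.68] twist -0.1025 yaw 158.7533133286125 pos [199.3  512.61 205.43] gap 94.04329229136079 F [0.   0.05 0.03]
clock 1.3 cur [-5.52 -1.41  2.22] fin [-4.79 -3.08  2.22] twist -0.1025 yaw 158.7533133286125 pos [199.3  512.61 205.43] gap 94.04329229136079 F [0.   0.05 0.03]
```

```bash
python3 -m jog '[[94,[0,0,0],-0.04],[94,[0,0,0],-0.04],[94,[0,0,0],-0.0225],[94,[-0.7,-0.44,0],0],[94,[-0.7,-0.44,0],0],[94,[-0.7,-0.44,0],0],[94,[-0.7,-0.44,0],0],[94,[-0.7,-0.44,0],0],[94,[-0.7,-0.44,0],0],[94,[-0.59,-0.44,0],0],[94,[0,0,0],0]]' ; python3 -c "
from h import *
need(430.9,346.9,113,177.2)"
```

```text
clock: 2.4
eef_pos: [433.6, 344.6, 205.2]
eef_rot: [-3.141, 0.0, 3.089]
wrist_force: [-0.6, 0.7, -0.1]
finger_gap: 93.9
finger_force: 0.0
clock 2.4 cur [0.06 0.04 2.22] fin [0.06 0.04 2.22] twist -0.0012 yaw 176.98203551494294 pos [433.6  344.6  205.22] gap 93.8680804385351 F [-0.62  0.68 -0.14]
```

```bash
python3 -m jog '[[94,[0.03,0.02,0.5],0],[94,[0,0,0.5],0],[94,[0,0,0.5],0],[94,[0,0,0.4],0],[94,[0,0,0.32],0],[94,[0,0,0],0],[94,[0,0,0],0]]' ; python3 -c "
from h import *
need(430.9,346.9,113,177.2)
t=camera('top');s=camera('side')
x,y=[int(v) for v in proj('side',[[431,347,113]])[0]]
a=crop(t,160,180,260,300,4);b=crop(s,x-35,y-55,x+35,y+45,5)
o=np.zeros((500,760,3),np.uint8);o[:480,:400]=a;o[:500,405:755]=b;cv2.imwrite('pics/g1.png',o)"
```

```text
clock: 3.1
eef_pos: [429.4, 348.6, 95.0]
eef_rot: [3.141, 0.0, 3.093]
wrist_force: [0.7, 0.0, 0.3]
finger_gap: 93.9
finger_force: 0.0
clock 3.1 cur [-0.03 -0.03  0.02] fin [-0.03 -0.03  0.02] twist 0.0002 yaw 177.22812123343962 pos [429.4  348.61  94.98] gap 93.8933810812455 F [0.68 0.05 0.29]
```

View pics/g1.png

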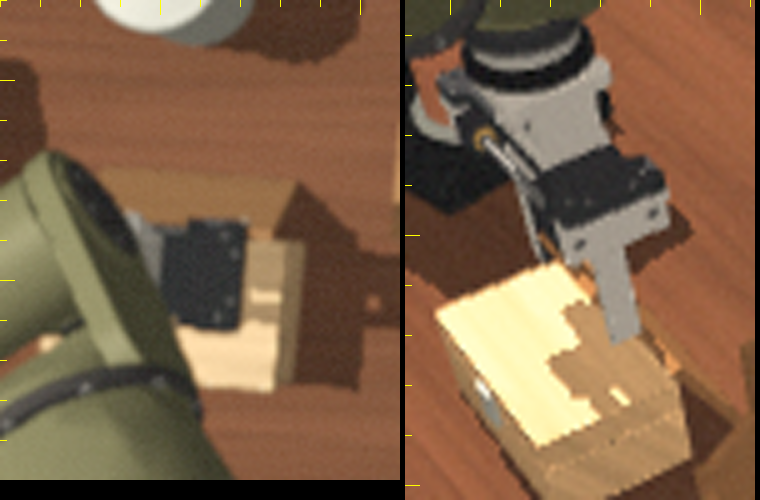

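The picture shows the near finger (composite about 620,300) beside the divider's edge, above the tea box, with nothing displaced. I'm closing gently now.

```bash
python3 -m jog '[[60,[0,0,0],0],[60,[0,0,0],0],[60,[0,0,0],0],[60,[0,0,0],0],[60,[0,0,0],0],[60,[0,0,0],0]]' 6; python3 -c "
from h import *
need(430.9,346.9,113,177.2)"
```

```text
clock: 3.8
eef_pos: [429.6, 348.3, 94.7]
eef_rot: [3.141, 0.0, 3.093]
wrist_force: [-1.9, 0.4, 3.9]
finger_gap: 76.2
finger_force: 6.0
clock 3.8 cur [-0.03 -0.03  0.01] fin [-0.03 -0.03  0.01] twist 0.0 yaw 177.20718271570047 pos [429.63 348.33  94.73] gap 76.16422389168682 F [-1.9   0.42  3.89]
```

```bash
python3 -m jog '[[60,[-0.14,0,-0.065],0],[60,[-0.144,0,-0.055],0],[60,[-0.148,0,-0.045],0],[60,[-0.148,0,-0.037],0],[60,[-0.15,0,-0.026],0],[60,[-0.154,0,-0.02],0],[60,[-0.154,0,-0.01],0],[60,[-0.154,0,0],0],[60,[0,0,0],0],[60,[0,0,0],0]]' 6; python3 -c "
from h import *
need(430.9,346.9,113,177.2)
s=camera('side');t=camera('top')
x,y=[int(v) for v in proj('side',[[490,347,60]])[0]]
cv2.imwrite('pics/g2.png',crop(s,x-50,y-50,x+50,y+50,6))"
```

```text
clock: 4.8
eef_pos: [489.0, 345.2, 107.1]
eef_rot: [-3.141, -0.0, 3.093]
wrist_force: [0.2, -0.3, -0.5]
finger_gap: 75.7
finger_force: 6.0
clock 4.8 cur [ 1.16 -0.02  0.26] fin [ 1.16 -0.02  0.26] twist -0.0 yaw 177.1944855363896 pos [489.04 345.2  107.1 ] gap 75.67905303080589 F [ 0.23 -0.3  -0.5 ]
```

View pics/g2.png

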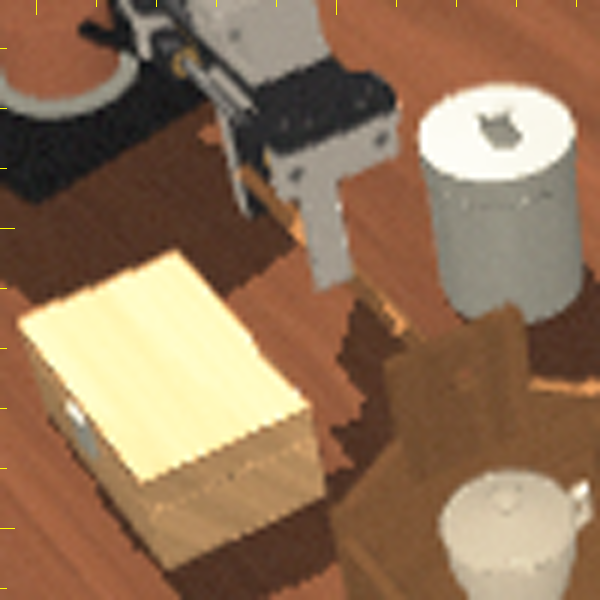

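```bash
python3 -c "
from h import *
g=np.array([489,345.2,125.9]);w=np.array([.049,.999,0]);
x0,y0=[int(v)-50 for v in proj('side',[[490,347,60]])[0]]
for th in(0,10,28):
    t=np.radians(th);up=np.array([-np.sin(t),0.049*np.sin(t),np.cos(t)])
    for a,b in((-70,78),(70,78),(-38,145),(38,145),(-70,0),(70,0),(-38,78)):
        print(th,a,b,(proj('side',g-w*a+up*(b-126))[0]-[x0,y0])*6)
"
```

```text
0 -70 78 [239.16 220.11]
0 70 78 [360.43 349.75]
0 -38 145 [245.64 154.07]
0 38 145 [313.36 224.02]
0 -70 0 [261.48 321.43]
0 70 0 [378.83 451.36]
0 -38 78 [265.65 248.42]
10 -70 78 [251.78 213.61]
10 70 78 [373.54 342.57]
10 -38 145 [240.38 156.73]
10 38 145 [307.98 226.83]
10 -70 0 [293.03 304.57]
10 70 0 [411.54 432.81]
10 -38 78 [278.37 241.77]
28 -70 78 [272.13 197.64]
28 70 78 [394.91 325.42]
28 -38 145 [231.85 163.38]
28 38 145 [299.21 233.75]
28 -70 0 [343.83 264.22]
28 70 0 [464.74 389.6 ]
28 -38 78 [298.95 225.55]
```

```bash
cat >> h.py <<'E'
def lean(cam="side",carr=None):
    """compare divider mask with silhouettes for leans about grip (126 mm up the board)"""
    s=read_state();g=s["eef_pos"]+[0,0,grasp_offset];yw=s["eef_rot"][2];w=np.array([np.sin(yw),-np.cos(yw),0]);n=np.array([-np.cos(yw),-np.sin(yw),0])
    camera(cam);r=regions_of(cam,"divider_center")
    if not r: print("none");return
    m=r[0]["pixels"];out=[]
    for th in range(-30,41,5):
        t=np.radians(th);up=-n*np.sin(t)+np.array([0,0,np.cos(t)]);nn=n*np.cos(t)+np.array([0,0,np.sin(t)])
        im=np.zeros(m.shape,np.uint8)
        for e in(-4,4):
            P=[g+w*a+up*(b-126)+nn*e for a,b in((-70,0),(70,0),(70,78),(38,78),(38,145),(-38,145),(-38,78),(-70,78))]
            cv2.fillPoly(im,[np.round(proj(cam,P)*16).astype(np.int32)],1,shift=4)
        im=im>0;out.append((th,int((m&im).sum()),int((m&~im).sum()),int((~m&im).sum())))
    print(cam,"conf",r[0]["conf"],"rect",r[0]["rect"],"(lean,both,mask only,model only)");print(*out)
E
python3 -m jog '[[60,[0,0,-0.2],0],[60,[0,0,-0.2],0],[60,[0,0,0],0],[60,[0,0,0],0],[60,[0.1,0,0],0],[60,[-0.3,0,0],0],[60,[0.1,0,0],0],[60,[0.1,0,0],0],[60,[0,0,0],0]]' 3; python3 -c "
from h import *
lean();lean('top');need(430.9,346.9,113,177.2)
print(regions_of('top','canister')[0]['rect'])"
```

```text
clock: 5.8
eef_pos: [488.0, 345.4, 127.2]
eef_rot: [-3.141, -0.001, 3.093]
wrist_force: [0.7, 0.2, -0.6]
finger_gap: 75.9
finger_force: 3.0
side conf 0.69 rect [250.7, 156.1, 29.0, 36.6] (lean,both,mask only,model only)
(-30, 104, 122, 909) (-25, 103, 123, 834) (-20, 108, 118, 790) (-15, 107, 119, 732) (-10, 112, 114, 647) (-5, 116, 110, 566) (0, 126, 100, 480) (5, 145, 81, 367) (10, 171, 55, 250) (15, 200, 26, 157) (20, 168, 58, 66) (25, 53, 173, 54) (30, 60, 166, 142) (35, 76, 150, 239) (40, 78, 148, 326)
top conf 0.35 rect [429.2, 222.1, 75.9, 61.0] (lean,both,mask only,model only)
(-30, 0, 486, 1344) (-25, 0, 486, 1179) (-20, 0, 486, 980) (-15, 0, 486, 841) (-10, 0, 486, 633) (-5, 0, 486, 453) (0, 0, 486, 202) (5, 0, 486, 341) (10, 0, 486, 542) (15, 0, 486, 753) (20, 0, 486, 905) (25, 0, 486, 1075) (30, 0, 486, 1273) (35, 0, 486, 1409) (40, 0, 486, 1577)
clock 6.0 cur [ 1.16 -0.03  0.66] fin [ 1.16 -0.03  0.66] twist 0.0001 yaw 177.2156127687972 pos [488.92 345.34 127.42] gap 75.67853900186809 F [ 0.5  -0.29 -1.55]
[202.2, 173.0, 38.3, 38.4]
```

```bash
python3 -m jog '[[60,[0,0,0.2],0],[60,[0,0,0.2],0],[60,[0,0,0.11],0],[60,[0,0,0],0],[60,[-0.148,0,-0.025],0],[60,[-0.148,0,-0.025],0],[60,[-0.148,0,-0.017],0],[60,[-0.148,0,-0.01],0],[60,[-0.148,0,0],0],[60,[0,0,0],0]]' 3; python3 -c "
from h import *
lean();need(430.9,346.9,113,177.2)"
```

```text
clock: 7.05
eef_pos: [526.9, 343.2, 105.5]
eef_rot: [-3.142, 0.0, 3.092]
wrist_force: [-0.3, -0.9, -2.3]
finger_gap: 75.9
finger_force: 3.0
side conf 0.68 rect [259.6, 153.4, 26.0, 31.0] (lean,both,mask only,model only)
(-30, 81, 87, 891) (-25, 82, 86, 862) (-20, 84, 84, 784) (-15, 86, 82, 726) (-10, 89, 79, 657) (-5, 99, 69, 573) (0, 108, 60, 479) (5, 124, 44, 375) (10, 143, 25, 313) (15, 160, 8, 191) (20, 149, 19, 105) (25, 68, 100, 87) (30, 50, 118, 120) (35, 50, 118, 215) (40, 59, 109, 311)
clock 7.15 cur [ 1.9  -0.02  0.23] fin [ 1.9  -0.02  0.23] twist -0.0001 yaw 177.1892680172887 pos [526.04 343.38 105.48] gap 76.1286949146831 F [-0.23 -0.07 -0.34]
```

```bash
python3 -m jog '[[60,[0,0,0],0],[60,[0,0,-0.4],0],[60,[0,0,-0.6],0],[60,[0,0,-0.8],0],[60,[0,0,-0.8],0],[60,[0,0,-0.6],0.0456],[60,[0,0,-0.1],0.0456],[60,[0,0,0],0.0456],[60,[0,0,0],0.0456],[60,[0,0,0],0.0456],[60,[0,0,0],0.0456],[60,[0,0,0],0.0456],[60,[0,0,0],0.0456],[60,[0,0,0],0.0456],[60,[0,0,0],0.0456],[60,[0,0,0],0.046],[60,[0,0,0],0]]' 10; python3 -c "
from h import *
need(490.2,239.8,226,86.8);lean('side')"
```

```text
clock: 8.85
eef_pos: [525.8, 343.6, 270.8]
eef_rot: [3.142, -0.0, 1.514]
wrist_force: [0.1, -0.5, -0.7]
finger_gap: 75.9
finger_force: 10.0
clock 8.85 cur [-2.11 -0.59  1.27] fin [-2.11 -0.59  1.27] twist -0.0004 yaw 86.72230069445362 pos [525.79 343.6  270.77] gap 75.86287369180626 F [ 0.05 -0.51 -0.74]
side conf 0.77 rect [253.0, 119.5, 47.8, 57.3] (lean,both,mask only,model only)
(-30, 611, 994, 281) (-25, 700, 905, 270) (-20, 842, 763, 266) (-15, 965, 640, 252) (-10, 1065, 540, 231) (-5, 1176, 429, 213) (0, 1284, 321, 184) (5, 1388, 217, 176) (10, 1475, 130, 147) (15, 1567, 38, 132) (20, 1600, 5, 134) (25, 1595, 10, 171) (30, 1581, 24, 236) (35, 1559, 46, 271) (40, 1528, 77, 301)
```

```bash
python3 -m jog '[[60,[-0.42,-0.12,0],0],[60,[-0.42,-0.12,0],0],[60,[-0.42,-0.12,0],0],[60,[-0.42,-0.12,0],0],[60,[-0.43,-0.11,0],0],[60,[0,0,0.4],0],[60,[0,0,0.5],0],[60,[0,0,0.37],0],[60,[0,0,0],0],[60,[-0.18,0,0],0],[60,[-0.18,0,0],0],[60,[-0.18,0,0],0],[60,[-0.18,0,0],0],[60,[-0.18,0,0],0],[60,[-0.18,0,0],0],[60,[0,0,0],0],[60,[0,0,0],0]]' 4; python3 -c "
from h import *
need(487,183.9,226,86.8);lean('side')"
```

```text
clock: 10.65
eef_pos: [487.9, 185.7, 207.3]
eef_rot: [3.142, -0.0, 1.515]
wrist_force: [-0.7, -0.6, -1.4]
finger_gap: 76.2
finger_force: 4.0
clock 10.65 cur [-0.04 -0.02  0.  ] fin [-0.04 -0.02  0.  ] twist 0.0001 yaw 86.82063992693357 pos [487.85 185.67 207.26] gap 76.22034569483456 F [-0.68 -0.58 -1.39]
side conf 0.74 rect [271.2, 164.6, 42.3, 51.3] (lean,both,mask only,model only)
(-30, 499, 554, 229) (-25, 664, 389, 210) (-20, 743, 310, 231) (-15, 816, 237, 280) (-10, 910, 143, 327) (-5, 989, 64, 360) (0, 1046, 7, 381) (5, 1020, 33, 529) (10, 985, 68, 635) (15, 960, 93, 735) (20, 921, 132, 822) (25, 917, 136, 955) (30, 877, 176, 991) (35, 863, 190, 1060) (40, 843, 210, 1095)
```

```bash
python3 -m jog '[[60,[0,0,0],0],[60,[0.06,0,0],0],[60,[0,0,-0.4],0],[60,[0,0,-0.6],0],[60,[0,0,-0.5],0],[60,[-0.4,-0.027,0],0],[60,[-0.7,-0.027,0],0],[60,[-0.7,0,0],0],[60,[-0.5,0,0],0],[60,[0,0,0],0],[60,[0,0,0],0],[60,[0,0,0],0]]' 30; python3 -c "
from h import *
need(480.7,70.1,302,86.8);lean('side');need(480.7,70.1,302,86.8)
P=[(480.7,70.1,160)]
t=camera('top');s=camera('side');cv2.imwrite('pics/t3.png',t[:,:,::-1]);cv2.imwrite('pics/s3.png',s[:,:,::-1])
x,y=[int(v) for v in proj('side',P)[0]]
a=crop(t,250,180,360,280,3);b=crop(s,x-50,y-50,x+60,y+65,4)
o=np.zeros((460,780,3),np.uint8);o[:300,:330]=a;o[:,335:775]=b;cv2.imwrite('pics/g3.png',o);print(x,y)"
```

```text
clock: 11.95
eef_pos: [479.0, 75.0, 282.2]
eef_rot: [-3.142, -0.0, 1.516]
wrist_force: [-0.0, 0.3, -0.7]
finger_gap: 76.3
finger_force: 30.0
clock 11.95 cur [-0.1   0.04 -0.02] fin [-0.1   0.04 -0.02] twist 0.0005 yaw 86.88871110955455 pos [479.    74.98 282.15] gap 76.28529612528575 F [-0.04  0.3  -0.73]
side conf 0.91 rect [287.6, 165.6, 45.1, 53.8] (lean,both,mask only,model only)
(-30, 563, 996, 278) (-25, 724, 835, 281) (-20, 890, 669, 246) (-15, 1071, 488, 218) (-10, 1262, 297, 184) (-5, 1453, 106, 154) (0, 1557, 2, 161) (5, 1532, 27, 311) (10, 1481, 78, 478) (15, 1440, 119, 579) (20, 1409, 150, 727) (25, 1385, 174, 826) (30, 1351, 208, 877) (35, 1330, 229, 995) (40, 1317, 242, 1054)
clock 12.05 cur [-0.1   0.04 -0.02] fin [-0.1   0.04 -0.02] twist 0.0006 yaw 86.91448665584196 pos [478.97  75.03 282.09] gap 75.84563534205898 F [ 0.21 -0.34 -0.37]
288 186
```

View pics/g3.png

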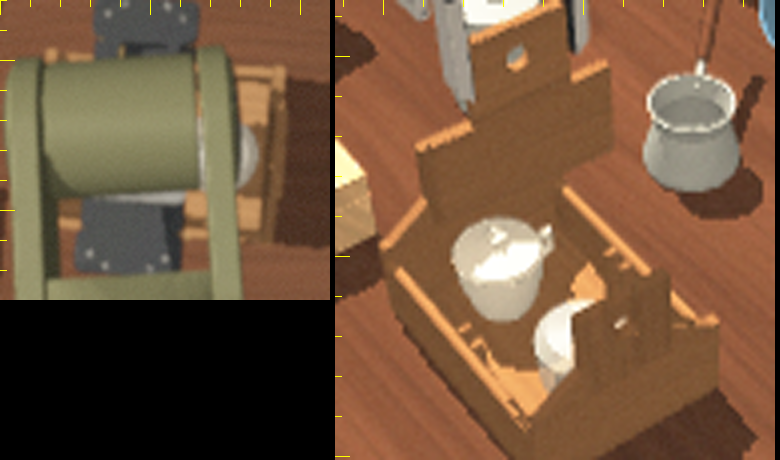

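```bash
cat > fb.py <<'E'
from h import *
s=read_state();g=s["eef_pos"]+[0,0,grasp_offset];yw=s["eef_rot"][2]
w=np.array([np.sin(yw),-np.cos(yw),0]);f=np.array([np.cos(yw),np.sin(yw),0]) # w ~ +x, f ~ +y
M=[(-70,-4,78),(-38,-4,78),(70,-4,78),(38,-4,78),(-38,-4,145),(38,-4,145),(-70,4,78),(70,4,78),(-38,4,145),(70,-4,0),(0,-4,118)]
U=[(418,155),(472,130),(611,70),(572,92),(472,44),(566,8),(415,147),(606,62),(470,36),(612,150),(517,57)]
U=[((u-335+.5)/4-.5+238,(v+.5)/4-.5+136) for u,v in U]
def W(p):
    t=p[3];up=np.array([0,0,np.cos(t)])+f*np.sin(t);n=f*np.cos(t)-np.array([0,0,np.sin(t)])
    return [g+[p[0],p[1],p[2]]+w*a+n*e+up*(b-126) for a,e,b in M]
for sx,sz in((1.5,3),(.3,3),(3,3),(1.5,1)):
    r=lambda p:np.r_[((proj("side",W(p))-U)/.4).ravel(),p[0]/sx,p[2]/sz]
    q=least_squares(r,[0,0,0,0.]);e=(proj("side",W(q.x))-U);print(q.x,"lean deg",np.degrees(q.x[3]),"board xy",(g+q.x[:3]),np.sqrt((e**2).mean()))
print(np.round(e,1).tolist())
E
python3 fb.py
```

```text
[-3.61 -5.85  3.75 -0.03] lean deg -1.774981126986635 board xy [475.36  68.96 304.67] 1.4471469222652105
[-0.26 -0.46 -1.29 -0.02] lean deg -1.3814215934691336 board xy [478.71  74.35 299.63] 1.4876810406753767
[-6.05 -9.79  7.43 -0.04] lean deg -2.0625579706671546 board xy [472.91  65.02 308.35] 1.4214393857171714
[-1.98 -3.01  1.   -0.03] lean deg -1.575830042049034 board xy [476.98  71.8  301.92] 1.4669791667186591
[[3.4, -1.2], [0.5, 0.1], [-0.4, -0.8], [-0.4, -1.7], [-1.8, 1.9], [0.1, -0.4], [2.6, -0.9], [-0.8, -0.3], [-3.0, 2.2], [-0.1, -0.1], [0.5, 1.1]]
```

```bash
sed -i 's/^U=\[((/k=[2,3,4,5,7,8,9,10];M=[M[i] for i in k];U=[U[i] for i in k]\nU=[((/' fb.py; python3 fb.py
```

```text
[ 1.79 -0.57 -1.43 -0.01] lean deg -0.633470457901203 board xy [480.76  74.23 299.49] 1.1371392805285576
[ 0.11 -3.11  0.93 -0.01] lean deg -0.8414275717995976 board xy [479.08  71.7  301.85] 1.1526675417423198
[ 3.38  1.82 -3.65 -0.01] lean deg -0.43703025531225453 board xy [482.34  76.63 297.26] 1.1233682760177148
[ 1.14 -1.67 -0.37 -0.01] lean deg -0.7230433445280409 board xy [480.1   73.14 300.55] 1.1433348544871063
[[0.3, -1.0], [0.4, -1.9], [-1.1, 1.5], [0.7, -0.8], [-0.1, -0.5], [-2.3, 1.8], [0.8, -0.1], [1.2, 0.8]]
```

```bash
cat > fm.py <<'E'
from h import *
s=read_state();g=s["eef_pos"]+[0,0,grasp_offset];yw=s["eef_rot"][2]
w=np.array([np.sin(yw),-np.cos(yw),0]);f=np.array([np.cos(yw),np.sin(yw),0]);Z=np.array([0,0,1.])
camera("side");m=regions_of("side","divider_center")[0]["pixels"]
S=4
def score(dy,th,dz,dx=0):
    t=np.radians(th);up=Z*np.cos(t)+f*np.sin(t);n=f*np.cos(t)-Z*np.sin(t);im=np.zeros((400*S,640*S),np.uint8)
    for e in np.linspace(-4,4,5):
        P=np.array([g+w*(a+dx)+f*dy+Z*dz+up*(b-126)+n*e for a,b in((-70,0),(70,0),(70,78),(38,78),(38,145),(-38,145),(-38,78),(-70,78))])
        cv2.fillPoly(im,[np.round((proj("side",P)+.5)*S*16).astype(np.int32)],1,shift=4)
    a=cv2.resize(im.astype(np.float32),(640,400),interpolation=cv2.INTER_AREA)
    return np.abs(a-m).sum()
R=[(score(dy,th,dz,dx),dy,th,dz,dx) for dy in np.arange(-5,5.1,1) for th in(-3,-1.5,0,1.5,3) for dz in(-6,-4,-2,0,2,4) for dx in (-1.5,0,1.5)]
R.sort();print("grip",g)
for r in R[:14]:print(np.round(r,1))
E
python3 fm.py; python3 -c "
from h import *
m=None
camera('side')
r=regions_of('side','carrier');print(r[0]['conf'],r[0]['rect'])"
```

```text
grip [478.96  74.81 300.92]
[122.1  -1.   -1.5   0.    1.5]
[122.2   1.   -1.5  -2.    1.5]
[122.5   0.   -1.5   0.    1.5]
[124.2  -3.   -3.    0.    1.5]
[125.4  -3.   -1.5   2.    0. ]
[126.  -5.  -3.   2.   0.]
[126.8  -2.   -1.5   2.    1.5]
[127.2  -5.   -3.    2.    1.5]
[128.4   2.   -1.5  -2.    1.5]
[128.6  -2.   -3.    0.    1.5]
[128.9  -4.   -3.    2.    1.5]
[129.4  -1.   -3.   -2.    1.5]
[129.8  -4.   -3.    0.    1.5]
[129.8  -3.   -1.5   2.    1.5]
0.82 [289.9, 214.7, 81.9, 87.2]
```

```bash
python3 -m jog '[[60,[-0.06,0.012,0],0],[60,[-0.068,0.012,0],0],[60,[0,0,0.5],0],[60,[0,0,0.6],0],[60,[0,0,0.5],0],[60,[0,0,0.3],0],[60,[0,0,0.1],0],[60,[0,0,0],0],[60,[0,0,0],0]]' 15; python3 -c "
from h import *
need(480.7,70.1,138,86.8)"; python3 -m jog '[[60,[0,0,0.05],0],[60,[0,0,0.05],0],[60,[0,0,0.05],0],[60,[0,0,0.05],0],[60,[0,0,0],0]]'
```

```text
clock: 13.25
eef_pos: [480.2, 67.6, 183.1]
eef_rot: [3.14, -0.0, 1.516]
wrist_force: [0.5, 0.1, 0.0]
finger_gap: 75.8
finger_force: 15.0
clock 13.25 cur [0.05 0.01 1.28] fin [0.05 0.01 1.28] twist 0.0002 yaw 86.83711318425058 pos [480.22  67.64 183.12] gap 75.80717413072009 F [0.45 0.11 0.02]
clock: 13.75
eef_pos: [479.6, 67.7, 171.8]
eef_rot: [-3.141, 0.0, 1.516]
wrist_force: [-1.0, 0.3, -1.2]
finger_gap: 75.9
finger_force: 15.0
```

```bash
python3 -m jog '[[60,[0,0,0.04],0],[60,[0,0,0.04],0],[60,[0,0,0.04],0],[60,[0,0,0],0]]'; python3 -m jog '[[60,[0,0,0.04],0],[60,[0,0,0.04],0],[60,[0,0,0.04],0],[60,[0,0,0],0]]'
```

```text
clock: 14.15
eef_pos: [479.8, 67.9, 165.9]
eef_rot: [-3.142, -0.0, 1.516]
wrist_force: [0.4, 1.6, -1.8]
finger_gap: 76.0
finger_force: 15.0
clock: 14.55
eef_pos: [479.7, 67.7, 159.8]
eef_rot: [-3.141, 0.0, 1.516]
wrist_force: [-0.4, 1.4, -1.8]
finger_gap: 76.0
finger_force: 15.0
```

```bash
python3 -m jog '[[60,[0.04,0,0],0],[60,[0,0,0],0],[60,[0,0,0],0]]'; python3 -m jog '[[60,[0.06,0,0],0],[60,[0,0,0],0],[60,[0,0,0],0]]';python3 -c "
from h import *
exec(open('fm.py').read())"
```

```text
clock: 14.85
eef_pos: [479.9, 69.6, 160.2]
eef_rot: [3.142, 0.0, 1.516]
wrist_force: [-0.6, -0.0, -1.2]
finger_gap: 76.1
finger_force: 15.0
clock: 15.15
eef_pos: [480.1, 72.7, 160.2]
eef_rot: [3.142, 0.0, 1.516]
wrist_force: [-0.2, -1.1, 0.3]
finger_gap: 76.0
finger_force: 15.0
grip [480.08  72.68 179.05]
[130.8  -4.   -3.    0.    1.5]
[131.   -3.   -3.   -2.    1.5]
[131.6  -2.   -1.5   0.    1.5]
[132.2  -1.   -1.5  -2.    1.5]
[132.8   0.   -1.5  -2.    1.5]
[133.    1.   -1.5  -4.    1.5]
[134.5  -5.   -3.    0.    1.5]
[134.9  -4.   -3.   -2.    1.5]
[134.9   0.   -3.   -6.    1.5]
[134.9   3.   -1.5  -6.    1.5]
[135.5  -1.   -1.5   0.    1.5]
[135.6  -5.   -3.    0.    0. ]
[136.1  -4.   -1.5   2.    1.5]
[136.4  -1.   -3.   -4.    1.5]
```

```bash
python3 -m jog '[[60,[-0.045,0,0],0],[60,[0,0,0.1],0],[60,[0,0,0.1],0],[60,[0,0,0.1],0],[60,[0,0,0.1],0],[60,[0,0,0.1],0],[60,[0,0,0],0]]'; python3 -m jog '[[60,[0,0,0.08],0],[60,[0,0,0.08],0],[60,[0,0,0.06],0],[60,[0,0,0],0]]'; python3 -m jog '[[60,[0,0,0.06],0],[60,[0,0,0.06],0],[60,[0,0,0],0]]'
```

```text
clock: 15.95
eef_pos: [479.6, 70.4, 134.4]
eef_rot: [-3.14, 0.0, 1.516]
wrist_force: [-0.5, -0.1, -1.6]
finger_gap: 76.0
finger_force: 15.0
clock: 16.35
eef_pos: [479.7, 70.4, 123.7]
eef_rot: [-3.141, 0.0, 1.516]
wrist_force: [-0.3, 0.4, -0.5]
finger_gap: 75.8
finger_force: 15.0
clock: 16.65
eef_pos: [480.1, 70.5, 118.2]
eef_rot: [3.141, -0.0, 1.516]
wrist_force: [-0.4, 0.0, 0.4]
finger_gap: 75.7
finger_force: 15.0
```

```bash
for i in 1 2 3; do :; done; python3 -m jog '[[60,[0,0,0.04],0],[60,[0,0,0.04],0],[60,[0,0,0],0]]'; python3 -m jog '[[60,[0,0,0.04],0],[60,[0,0,0.04],0],[60,[0,0,0],0]]'
```

```text
clock: 16.95
eef_pos: [480.1, 70.6, 115.5]
eef_rot: [3.141, -0.0, 1.516]
wrist_force: [-7.1, -0.3, 18.1]
finger_gap: 75.5
finger_force: 15.0
clock: 17.25
eef_pos: [480.2, 70.6, 111.6]
eef_rot: [3.141, -0.0, 1.516]
wrist_force: [-7.1, 0.2, 19.0]
finger_gap: 76.0
finger_force: 15.0
```

```bash
python3 -m jog '[[60,[0,0,-0.04],0],[60,[0,0,-0.02],0],[60,[0,0,0],0]]'; python3 -m jog '[[94,[0,0,0],0],[94,[0,0,0],0],[94,[0,0,0],0],[94,[0,0,0],0],[94,[0,0,-0.4],0],[94,[0,0,-0.7],0],[94,[0,0,-0.9],0],[94,[0,0,-0.8],0],[94,[0,0,-0.2],0],[94,[0,0,0],0]]'; python3 -c "
from h import *
need(437.4,-380.6,150,51.5)"
```

```text
clock: 17.55
eef_pos: [479.9, 70.4, 113.1]
eef_rot: [-3.142, 0.0, 1.516]
wrist_force: [-0.6, -0.0, -0.7]
finger_gap: 76.0
finger_force: 15.0
clock: 18.55
eef_pos: [480.3, 70.5, 264.2]
eef_rot: [3.139, -0.0, 1.516]
wrist_force: [-0.6, -1.0, -0.4]
finger_gap: 93.7
finger_force: 0.0
clock 18.55 cur [-9.06 -0.36  2.66] fin [-7.6   4.94  2.66] twist 0.1964 yaw 86.8454663150471 pos [480.34  70.49 264.25] gap 93.73806802169806 F [-0.61 -0.96 -0.36]
```

```bash
python3 -m jog '[[60,[0,0,0],0.0393],[60,[0,0,0],0.0393],[60,[0,0,0],0.0393],[60,[0,0,0],0.0393],[60,[0,0,0],0.0392],[60,[-0.69,0.449,0],0],[60,[-0.69,0.449,0],0],[60,[-0.69,0.449,0],0],[60,[-0.69,0.449,0],0],[60,[-0.69,0.449,0],0],[60,[-0.69,0.449,0],0],[60,[-0.69,0.449,0],0],[60,[-0.69,0.449,0],0],[60,[-0.69,0.449,0],0],[60,[-0.69,0.449,0],0],[60,[-0.7,0.45,0],0],[60,[0,0,0],0],[60,[0,0,0],0]]'; python3 -c "
from h import *
need(437.4,-380.6,40,51.5)
s=camera('side');t=camera('top');cv2.imwrite('pics/t4.png',t[:,:,::-1]);cv2.imwrite('pics/s4.png',s[:,:,::-1])
x,y=[int(v) for v in proj('side',[[480,70,90]])[0]]
o=np.zeros((600,790,3),np.uint8);o[:,:390]=crop(s,x-40,y-60,x+38,y+60,5);
a=crop(t,250,185,350,275,4);o[:360,390:]=a;cv2.imwrite('pics/g4.png',o);print(x,y)"
```

```text
clock: 20.35
eef_pos: [436.1, -380.7, 260.9]
eef_rot: [-3.138, -0.0, 0.897]
wrist_force: [-0.2, 1.2, 0.6]
finger_gap: 60.5
finger_force: 0.0
clock 20.35 cur [0.02 0.02 4.79] fin [0.02 0.02 4.79] twist -0.0005 yaw 51.41823701710388 pos [ 436.1  -380.72  260.89] gap 60.512754050576774 F [-0.24  1.15  0.57]
289 203
```

View pics/g4.png

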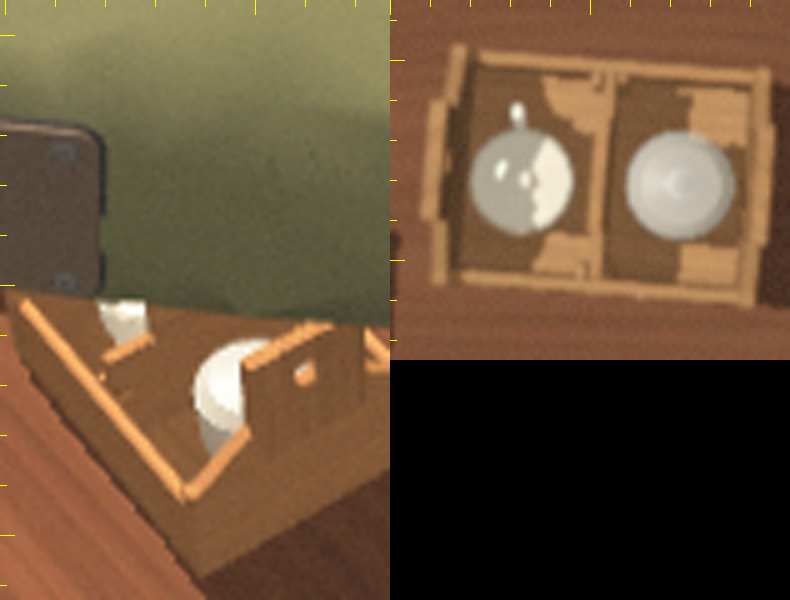

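```bash
python3 -c "
from h import *
from fit import world
for z in(88,90,93,98):
  for p in([480.64,71.62,-.0602],[480.1,70.4,-.056]):
    print(z,[((proj('side',world(p,[(-70,e,z)]))[0]-[249,143])*5+2).round(0).tolist() for e in(-4,4)],[((proj('side',world(p,[(-38,e,z)]))[0]-[249,143])*5+2).round(0).tolist() for e in(-4,4)])"
python3 -m jog '[[60,[0.01,0.01,0.6],0],[60,[0.01,0.01,0.8],0],[60,[0,0,0.8],0],[60,[0,0,0.8],0],[60,[0,0,0.8],0],[60,[0,0,0.6],0],[60,[0,0,0.39],0],[60,[0,0,0],0],[60,[0,0,0],0]]';  python3 -c "
from h import *
need(437.4,-380.6,40,51.5)"
```

```text
88 [[106.0, 362.0], [99.0, 354.0]] [[153.0, 338.0], [146.0, 330.0]]
88 [[107.0, 364.0], [100.0, 356.0]] [[154.0, 340.0], [147.0, 332.0]]
90 [[106.0, 360.0], [99.0, 352.0]] [[153.0, 336.0], [146.0, 328.0]]
90 [[107.0, 362.0], [100.0, 354.0]] [[154.0, 338.0], [146.0, 329.0]]
93 [[105.0, 357.0], [98.0, 348.0]] [[153.0, 332.0], [145.0, 324.0]]
93 [[106.0, 359.0], [99.0, 350.0]] [[153.0, 334.0], [146.0, 326.0]]
98 [[105.0, 351.0], [97.0, 343.0]] [[152.0, 327.0], [145.0, 319.0]]
98 [[105.0, 353.0], [98.0, 345.0]] [[152.0, 328.0], [145.0, 320.0]]
clock: 21.35
eef_pos: [438.5, -380.0, 24.5]
eef_rot: [3.141, 0.0, 0.9]
wrist_force: [-0.1, 0.0, 0.0]
finger_gap: 60.0
finger_force: 0.0
clock 21.35 cur [-0.02 -0.01  0.07] fin [-0.02 -0.01  0.07] twist 0.0003 yaw 51.549986659593486 pos [ 438.55 -379.98   24.49] gap 59.95405934617259 F [-0.13  0.04  0.02]
```

```bash
python3 -m jog '[[60,[-0.02,0,0.06],0],[60,[0,0,0],0],[10,[0,0,0],0],[10,[0,0,0],0],[10,[0,0,0],0],[10,[0,0,0],0],[10,[0,0,0],0],[10,[0,0,0],0]]' 55; python3 -m jog '[[10,[0,0,-0.2],0],[10,[0,0,-0.4],0],[10,[0,0,-0.5],0],[10,[0,0,-0.5],0],[10,[0,0,-0.3],0],[10,[0,0,0],0],[10,[0,0,0],0]]'; python3 -c "
from h import *
need(480.2,70.3,130,86.8)"
```

```text
clock: 22.15
eef_pos: [437.4, -381.3, 20.7]
eef_rot: [-3.142, 0.0, 0.899]
wrist_force: [0.2, -0.0, 0.9]
finger_gap: 23.6
finger_force: 55.0
clock: 22.85
eef_pos: [437.2, -381.1, 115.1]
eef_rot: [-3.141, -0.0, 0.899]
wrist_force: [0.2, 0.8, -0.7]
finger_gap: 23.7
finger_force: 55.0
clock 22.85 cur [ 7.6  -4.95  0.08] fin [9.06 0.35 0.08] twist -0.1961 yaw 51.49416907300462 pos [ 437.19 -381.11  115.06] gap 23.678807493937168 F [ 0.23  0.76 -0.68]
```

```bash
python3 -m jog '[[10,[0,0,-0.1],-0.0392],[10,[0,0,-0.1],-0.0392],[10,[0,0,0],-0.0392],[10,[0,0,0],-0.0392],[10,[0,0,0],-0.0393],[10,[0,0,0],0],[10,[0,0,0],0]]'; python3 -c "
from h import *
need(458.1,-325.1,130,86.8)"
```

```text
clock: 23.55
eef_pos: [437.1, -381.0, 124.7]
eef_rot: [-3.14, -0.001, 1.511]
wrist_force: [-0.8, -0.2, 0.1]
finger_gap: 23.5
finger_force: 55.0
clock 23.55 cur [1.14 0.35 0.27] fin [1.14 0.36 0.27] twist -0.0012 yaw 86.57849244941762 pos [ 437.14 -381.05  124.68] gap 23.534862708623237 F [-0.81 -0.23  0.07]
```

```bash
python3 -m jog '[[10,[0.38,0.12,0.09],-0.0006],[10,[0.38,0.12,0.09],0],[10,[0.38,0.11,0.09],0],[10,[0,0,0],0],[10,[0,0,0],0],[10,[0,0,0],0]]'; python3 -c "
from h import *
need(458.1,-325.1,130,86.8)
st=read_state();g=st['eef_pos']+[0,0,grasp_offset];yw=st['eef_rot'][2];f=np.array([np.cos(yw),np.sin(yw),0])
s=camera('side');t=camera('top')
print('pred nose side,top',proj('side',g+256*f),proj('top',g+256*f), 'knob',proj('side',g),proj('top',g))
b=crop(s,285,200,405,300,4);a=crop(t,325,200,425,260,4)
o=np.zeros((600,800,3),np.uint8);k=cv2.resize(crop(t,325,215,470,255,4),None,fx=1,fy=1);o[:400,:480]=b;o[405:565,:580]=k
cv2.imwrite('pics/g5.png',o)"
```

```text
clock: 24.15
eef_pos: [457.8, -326.1, 112.3]
eef_rot: [3.141, 0.0, 1.515]
wrist_force: [-0.4, 1.1, 0.3]
finger_gap: 23.5
finger_force: 55.0
clock 24.15 cur [0.02 0.   0.02] fin [0.02 0.   0.02] twist 0.0 yaw 86.80727060070464 pos [ 457.84 -326.09  112.32] gap 23.49744410068274 F [-0.37  1.07  0.3 ]
pred nose side,top [[317.04 224.01]] [[355.46 232.  ]] knob [[381.42 291.7 ]] [[452.89 239.09]]
```

View pics/g5.png

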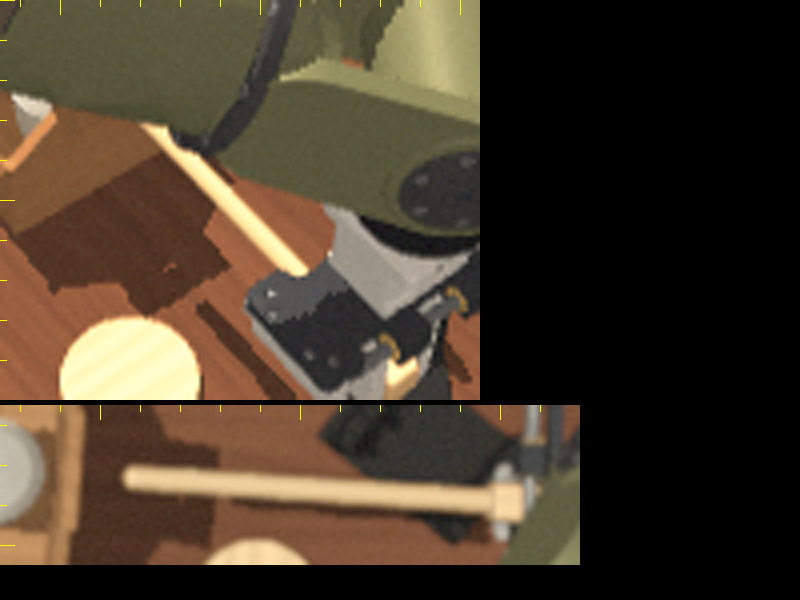

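```bash
cat > rodfit.py <<'E'
from h import *
st=read_state();g=st['eef_pos']+[0,0,grasp_offset];yw=st['eef_rot'][2];f=np.array([np.cos(yw),np.sin(yw),0]);w=np.array([np.sin(yw),-np.cos(yw),0])
for cam in("side","top"):
    im=camera(cam).astype(float)
    lum=im.sum(2)
    for d in range(40,260,20):
        c=proj(cam,g+d*f)[0];e=proj(cam,g+(d+1)*f)[0]-c;e/=np.linalg.norm(e);n=np.array([-e[1],e[0]])
        o=np.arange(-8,8.01,.1);P=(c+o[:,None]*n).astype(np.float32)
        v=cv2.remap(im.astype(np.float32),P[None,:,0],P[None,:,1],cv2.INTER_LINEAR)[0]
        q=(v[:,0]>170)&(v[:,1]>130)&(v[:,0]-v[:,2]>30)
        if q.sum()>5: print(cam,d,"mid",round(o[q].mean(),2),"width",round(q.sum()*.1,1),"px/mm lateral",np.round((proj(cam,g+d*f+w)[0]-c)@n,3),"px/mm z",np.round((proj(cam,g+d*f+[0,0,1])[0]-c)@n,3))
E
python3 rodfit.py
```

```text
side 80 mid 1.45 width 3.6 px/mm lateral 0.37 px/mm z 0.177
side 100 mid 0.35 width 6.0 px/mm lateral 0.365 px/mm z 0.175
side 120 mid 0.2 width 6.1 px/mm lateral 0.361 px/mm z 0.173
side 140 mid 0.15 width 5.8 px/mm lateral 0.357 px/mm z 0.171
side 160 mid 0.05 width 5.2 px/mm lateral 0.353 px/mm z 0.169
side 180 mid 0.05 width 5.2 px/mm lateral 0.349 px/mm z 0.167
side 200 mid -0.95 width 3.4 px/mm lateral 0.345 px/mm z 0.165
side 220 mid -0.65 width 4.4 px/mm lateral 0.342 px/mm z 0.163
top 40 mid 0.15 width 5.0 px/mm lateral 0.382 px/mm z 0.009
top 60 mid 0.05 width 5.4 px/mm lateral 0.383 px/mm z 0.009
top 80 mid -0.05 width 5.2 px/mm lateral 0.383 px/mm z 0.009
top 100 mid 0.05 width 5.6 px/mm lateral 0.383 px/mm z 0.009
top 120 mid -0.05 width 5.4 px/mm lateral 0.383 px/mm z 0.009
top 140 mid -0.05 width 5.6 px/mm lateral 0.383 px/mm z 0.009
top 160 mid -0.05 width 5.4 px/mm lateral 0.383 px/mm z 0.009
top 180 mid -0.15 width 5.6 px/mm lateral 0.383 px/mm z 0.009
top 200 mid -0.3 width 5.3 px/mm lateral 0.383 px/mm z 0.009
top 220 mid -0.4 width 5.5 px/mm lateral 0.383 px/mm z 0.009
top 240 mid -0.45 width 5.2 px/mm lateral 0.383 px/mm z 0.009
```

```bash
python3 -c "
from h import *
im=cv2.imread('pics/t4.png').astype(int).sum(2)
im0=cv2.imread('pics/top0.png').astype(int).sum(2)
for c in (343,344,345,346): print(c,'rows210-252',im[210:252,c].tolist())
for c in (256,257,258): print(c,'rows205-245',im[205:245,c].tolist())
from fit import world
for p in ([481.07,69.21,-.0525],[480.66,70.08,-.0554]):
  for y in(110,-110): print(y,proj('top',world(p,[(38,y,158),(-38,y,158),(0,y,158),(0,y,130)])).round(2).tolist())
"
```

```text
343 rows210-252 [385, 378, 385, 379, 384, 392, 397, 414, 424, 418, 414, 420, 416, 418, 414, 413, 404, 405, 423, 421, 425, 422, 428, 419, 417, 398, 397, 403, 409, 414, 421, 409, 397, 386, 396, 371, 292, 191, 168, 168, 164, 156]
344 rows210-252 [338, 326, 316, 333, 331, 331, 373, 398, 421, 417, 410, 405, 402, 394, 399, 391, 387, 366, 377, 388, 403, 390, 395, 394, 365, 351, 340, 338, 333, 322, 319, 298, 286, 268, 282, 245, 193, 164, 153, 170, 173, 172]
345 rows210-252 [209, 205, 208, 208, 220, 247, 325, 363, 382, 385, 366, 350, 345, 345, 318, 300, 285, 267, 276, 269, 279, 265, 260, 245, 227, 212, 210, 210, 205, 207, 201, 191, 176, 180, 174, 173, 156, 162, 169, 153, 164, 169]
346 rows210-252 [166, 148, 164, 164, 152, 163, 212, 242, 236, 238, 234, 229, 225, 226, 204, 199, 186, 175, 183, 177, 194, 183, 171, 164, 154, 160, 145, 151, 160, 163, 166, 165, 143, 151, 161, 160, 160, 158, 172, 170, 161, 152]
256 rows205-245 [273, 276, 289, 288, 279, 269, 286, 286, 285, 287, 297, 285, 284, 278, 267, 276, 278, 281, 282, 282, 280, 293, 283, 286, 277, 275, 266, 277, 269, 267, 272, 281, 285, 275, 275, 268, 279, 283, 274, 276]
257 rows205-245 [274, 275, 276, 280, 292, 282, 282, 273, 276, 279, 288, 288, 281, 283, 270, 279, 267, 280, 282, 278, 288, 292, 302, 292, 294, 298, 286, 299, 295, 307, 312, 331, 338, 340, 305, 278, 273, 278, 277, 264]
258 rows205-245 [271, 264, 288, 281, 286, 271, 277, 270, 295, 299, 310, 294, 293, 295, 292, 310, 307, 314, 317, 339, 333, 342, 349, 351, 364, 358, 364, 356, 360, 367, 398, 406, 411, 398, 370, 312, 273, 275, 281, 273]
110 [[259.98, 209.55], [257.52, 239.32], [258.75, 224.39], [260.23, 224.77]]
-110 [[345.77, 215.53], [343.88, 245.31], [344.83, 230.37], [344.05, 230.59]]
110 [[259.69, 209.59], [257.14, 239.35], [258.42, 224.42], [259.91, 224.8]]
-110 [[345.46, 215.81], [343.49, 245.59], [344.48, 230.65], [343.71, 230.87]]
```

```bash
python3 -m jog '[[10,[0,0.016,0.04],0.0017],[10,[0.2,0,0],0],[10,[0.2,0,0],0],[10,[0.1,0,0],0],[10,[0,0,0],0]]'; python3 -m jog '[[10,[0.06,0,0],0],[10,[0.06,0,0],0],[10,[0.06,0,0],0],[10,[0,0,0],0]]'; python3 rodfit.py | grep top; python3 -c "
from h import *
need(480.2,70.3,130,86.5)"
```

```text
clock: 24.85
eef_pos: [460.5, -299.5, 110.4]
eef_rot: [3.141, 0.0, 1.512]
wrist_force: [0.7, -0.3, -0.4]
finger_gap: 23.8
finger_force: 55.0
clock: 25.25
eef_pos: [460.8, -291.2, 110.2]
eef_rot: [-3.142, -0.0, 1.512]
wrist_force: [-0.4, 0.1, 0.5]
finger_gap: 23.6
finger_force: 55.0
top 40 mid 0.15 width 5.4 px/mm lateral 0.382 px/mm z 0.01
top 60 mid 0.05 width 5.2 px/mm lateral 0.382 px/mm z 0.01
top 80 mid 0.05 width 5.6 px/mm lateral 0.382 px/mm z 0.01
top 100 mid 0.1 width 5.5 px/mm lateral 0.382 px/mm z 0.01
top 120 mid -0.05 width 5.6 px/mm lateral 0.382 px/mm z 0.01
top 140 mid -0.0 width 5.5 px/mm lateral 0.382 px/mm z 0.01
top 160 mid -0.2 width 5.5 px/mm lateral 0.382 px/mm z 0.01
top 180 mid -0.25 width 5.2 px/mm lateral 0.382 px/mm z 0.01
top 200 mid -0.4 width 5.5 px/mm lateral 0.382 px/mm z 0.01
top 220 mid -0.3 width 5.3 px/mm lateral 0.382 px/mm z 0.01
clock 25.35 cur [ 7.25 -0.04 -0.02] fin [ 7.25 -0.06 -0.02] twist 0.0005 yaw 86.59741192791337 pos [ 460.85 -291.47  110.23] gap 23.777316041571353 F [-0.49  0.64 -0.95]
```

```bash
python3 -m jog '[[10,[0.06,0,0],0],[10,[0.06,0,0],0],[10,[0,0,0],0]]'; python3 -m jog '[[10,[0.06,0,0],0],[10,[0.06,0,0],0],[10,[0,0,0],0]]'; python3 -m jog '[[10,[0.06,0,0],0],[10,[0.06,0,0],0],[10,[0.06,0,0],0],[10,[0,0,0],0]]'
```

```text
clock: 25.65
eef_pos: [461.2, -285.1, 110.2]
eef_rot: [-3.142, -0.0, 1.512]
wrist_force: [-0.2, 0.1, -0.5]
finger_gap: 23.5
finger_force: 55.0
clock: 25.95
eef_pos: [461.6, -279.1, 110.2]
eef_rot: [-3.142, -0.0, 1.512]
wrist_force: [-0.2, -0.3, -0.9]
finger_gap: 23.7
finger_force: 55.0
clock: 26.35
eef_pos: [462.1, -270.1, 110.2]
eef_rot: [-3.142, -0.0, 1.512]
wrist_force: [-0.4, 0.3, 0.7]
finger_gap: 23.8
finger_force: 55.0
```

```bash
python3 -m jog '[[10,[0.15,0,0],0],[10,[0.2,0,0],0],[10,[0.2,0,0],0],[10,[0.2,0,0],0],[10,[0.2,0,0],0],[10,[0.2,0,0],0],[10,[0.2,0,0],0],[10,[0,0,0],0],[10,[0,0,0],0]]'; python3 -m jog '[[10,[0.08,0,0],0],[10,[0.08,0,0],0],[10,[0.08,0,0],0],[10,[0,0,0],0]]'; python3 -m jog '[[10,[0.08,0,0],0],[10,[0.08,0,0],0],[10,[0,0,0],0]]'
```

```text
clock: 27.25
eef_pos: [466.2, -203.0, 110.3]
eef_rot: [3.141, 0.0, 1.512]
wrist_force: [0.1, -0.0, -0.2]
finger_gap: 23.8
finger_force: 55.0
clock: 27.65
eef_pos: [466.8, -190.7, 110.2]
eef_rot: [-3.141, -0.0, 1.512]
wrist_force: [-0.5, 0.8, -1.4]
finger_gap: 23.8
finger_force: 55.0
clock: 27.95
eef_pos: [467.3, -182.7, 110.2]
eef_rot: [-3.142, -0.0, 1.512]
wrist_force: [0.6, -0.5, -0.8]
finger_gap: 23.8
finger_force: 55.0
```

```bash
python3 -m jog '[[10,[0.08,0,0],0],[10,[0.08,0,0],0],[10,[0,0,0],0]]'; python3 -m jog '[[10,[0.1,0,0],0],[10,[0.1,0,0],0],[10,[0.1,0,0],0],[10,[0,0,0],0]]'; python3 rodfit.py
```

```text
clock: 28.25
eef_pos: [467.8, -174.7, 110.2]
eef_rot: [-3.142, -0.0, 1.512]
wrist_force: [-0.1, -1.1, 0.0]
finger_gap: 23.4
finger_force: 55.0
clock: 28.65
eef_pos: [468.7, -159.6, 110.2]
eef_rot: [-3.142, -0.0, 1.512]
wrist_force: [-0.2, 1.0, -0.1]
finger_gap: 23.9
finger_force: 55.0
side 40 mid -0.7 width 3.1 px/mm lateral 0.344 px/mm z 0.164
side 120 mid 0.2 width 3.3 px/mm lateral 0.329 px/mm z 0.157
side 140 mid 5.75 width 4.6 px/mm lateral 0.326 px/mm z 0.155
side 160 mid -2.58 width 10.6 px/mm lateral 0.323 px/mm z 0.154
side 180 mid 0.2 width 5.1 px/mm lateral 0.319 px/mm z 0.152
side 200 mid 0.15 width 5.0 px/mm lateral 0.316 px/mm z 0.151
side 220 mid -0.3 width 3.9 px/mm lateral 0.313 px/mm z 0.149
top 40 mid 0.2 width 5.5 px/mm lateral 0.382 px/mm z 0.01
top 60 mid -0.1 width 5.5 px/mm lateral 0.382 px/mm z 0.01
top 80 mid 0.1 width 5.5 px/mm lateral 0.382 px/mm z 0.01
top 100 mid -0.1 width 5.3 px/mm lateral 0.382 px/mm z 0.01
top 120 mid -2.23 width 11.1 px/mm lateral 0.382 px/mm z 0.01
top 140 mid -0.25 width 5.8 px/mm lateral 0.382 px/mm z 0.01
top 160 mid -0.25 width 7.0 px/mm lateral 0.382 px/mm z 0.01
top 180 mid -0.0 width 6.5 px/mm lateral 0.382 px/mm z 0.01
top 200 mid -0.02 width 7.1 px/mm lateral 0.382 px/mm z 0.01
top 240 mid -0.4 width 5.9 px/mm lateral 0.382 px/mm z 0.01
```

```bash
python3 -m jog '[[10,[0.15,0,0],0],[10,[0.2,0,0],0],[10,[0.2,0,0],0],[10,[0.2,0,0],0],[10,[0.2,0,0],0],[10,[0.2,0,0],0],[10,[0.1,0,0],0],[10,[0,0,0],0],[10,[0,0,0],0]]'; python3 -m jog '[[10,[0.08,0,0],0],[10,[0.08,0,0],0],[10,[0.08,0,0],0],[10,[0,0,0],0]]'; python3 -m jog '[[10,[0.08,0,0],0],[10,[0.08,0,0],0],[10,[0,0,0],0]]'
```

```text
clock: 29.65
eef_pos: [472.4, -97.8, 110.2]
eef_rot: [3.141, 0.0, 1.512]
wrist_force: [-0.5, 1.2, -1.2]
finger_gap: 23.5
finger_force: 55.0
clock: 30.05
eef_pos: [473.1, -85.4, 110.2]
eef_rot: [-3.142, -0.0, 1.512]
wrist_force: [-0.2, -0.4, -0.2]
finger_gap: 23.6
finger_force: 55.0
clock: 30.35
eef_pos: [473.6, -77.4, 110.2]
eef_rot: [3.142, -0.0, 1.512]
wrist_force: [0.1, 0.0, -0.3]
finger_gap: 23.6
finger_force: 55.0
```

```bash
python3 -m jog '[[10,[0.1,0,0],0],[10,[0.1,0,0],0],[10,[0.1,0,0],0],[10,[0,0,0],0]]'; python3 -m jog '[[10,[0.05,0,0],0],[10,[0.04,0,0],0],[10,[0,0,0],0]]'; python3 -m jog '[[10,[0.03,0,0],0],[10,[0.03,0,0],0],[10,[0,0,0],0]]'
```

```text
clock: 30.75
eef_pos: [474.5, -62.3, 110.2]
eef_rot: [-3.142, -0.0, 1.512]
wrist_force: [0.5, 0.6, -0.9]
finger_gap: 22.9
finger_force: 55.0
clock: 31.05
eef_pos: [474.7, -58.2, 110.2]
eef_rot: [3.142, -0.0, 1.511]
wrist_force: [0.6, 0.1, -0.2]
finger_gap: 23.9
finger_force: 55.0
clock: 31.35
eef_pos: [474.9, -55.4, 110.2]
eef_rot: [3.142, 0.0, 1.511]
wrist_force: [-0.6, -1.1, -0.5]
finger_gap: 23.8
finger_force: 55.0
```

```bash
python3 -m jog '[[10,[0.02,0,0],0],[10,[0.02,0,0],0],[10,[0,0,0],0]]'; python3 -m jog '[[10,[0.02,0,0],0],[10,[0.02,0,0],0],[10,[0,0,0],0]]'
```

```text
clock: 31.65
eef_pos: [474.9, -55.3, 110.2]
eef_rot: [3.142, 0.003, 1.511]
wrist_force: [-2.4, -18.2, -0.8]
finger_gap: 23.3
finger_force: 55.0
clock: 31.95
eef_pos: [474.9, -55.2, 110.3]
eef_rot: [3.142, 0.007, 1.511]
wrist_force: [-3.9, -34.8, -2.2]
finger_gap: 23.8
finger_force: 55.0
```

```bash
python3 -m jog '[[10,[-0.025,0,0],0],[10,[-0.025,0,0],0],[10,[0,0,0],0]]'; python3 -m jog '[[60,[0,0,0],0],[60,[0,0,0],0],[60,[0,0,0],0],[60,[0,0,0],0],[60,[0,0,0],0]]';python3 -m jog '[[60,[0,0,-0.3],0],[60,[0,0,-0.6],0],[60,[0,0,-0.8],0],[60,[0,0,-0.8],0],[60,[-0.7,0,-0.5],0],[60,[-0.8,0,0],0],[60,[-0.8,0,0],0],[60,[-0.8,0,0],0],[60,[-0.8,0,0],0],[60,[-0.7,0,0],0],[60,[-0.3,0,0],0],[60,[0,0,0],0],[60,[0,0,0],0]]'; python3 - <<'E'
from h import *
for cam in("top","side"):
    im=camera(cam);cv2.imwrite(f"pics/{cam}9.png",im[:,:,::-1])
    for q in["rod_knob","divider_center","cup_a","bowl","cezve","coaster","canister"]:
        r=regions_of(cam,q);print(cam,q,[(round(d["conf"],2),np.round(d["rect"],1).tolist()) for d in r[:1]])
P=[(480.4-.056*126,70.1-125.8,142),(480.4-.056*110,-39.7,130),(480.4+.056*130,70.1+130,130),(480.4,70.1,157)]
t=cv2.imread("pics/top9.png")
print(proj("top",P).tolist());a,b=proj("top",[(480.4+.056*115,70.1+115,130),(480.4+.056*150,70.1+150,130)])
for k in np.linspace(0,1,14): u=a+(b-a)*k; print(np.round(u,1),t[int(round(u[1])),int(round(u[0]))])
a,b=proj("top",[(480.4-.056*100,70.1-100,145),(480.4-.056*155,70.1-155,145)])
for k in np.linspace(0,1,20): u=a+(b-a)*k; print(np.round(u,1),t[int(round(u[1])),int(round(u[0]))])
E
```

```text
clock: 32.25
eef_pos: [474.9, -55.3, 110.2]
eef_rot: [3.142, 0.002, 1.511]
wrist_force: [-1.3, -12.6, -1.6]
finger_gap: 23.6
finger_force: 55.0
clock: 32.75
eef_pos: [475.0, -53.7, 110.2]
eef_rot: [3.142, -0.0, 1.512]
wrist_force: [0.2, 0.3, 0.7]
finger_gap: 58.7
finger_force: 0.0
clock: 34.05
eef_pos: [460.6, -297.5, 260.1]
eef_rot: [-3.141, -0.0, 1.512]
wrist_force: [-0.1, 0.5, -0.1]
finger_gap: 60.1
finger_force: 0.0
top rod_knob [(0.86, [303.9, 230.5, 102.2, 15.8])]
top divider_center []
top cup_a [(0.88, [283.7, 227.2, 22.6, 29.5])]
top bowl [(0.77, [322.1, 231.9, 25.8, 29.0])]
top cezve [(0.68, [258.8, 131.8, 61.7, 72.1])]
top coaster [(0.77, [389.9, 265.0, 36.1, 30.7])]
top canister [(0.93, [203.1, 171.1, 40.6, 38.8])]
side rod_knob [(0.71, [294.2, 206.3, 49.9, 52.3])]
side divider_center [(0.63, [292.1, 207.0, 40.1, 49.4])]
side cup_a [(0.5, [271.5, 200.8, 11.4, 21.8])]
side bowl [(0.61, [295.0, 221.4, 17.7, 26.0])]
side cezve [(0.35, [222.5, 189.9, 47.0, 31.7])]
side coaster [(0.65, [318.8, 296.4, 32.3, 28.5])]
side canister []
[[350.1785376088909, 231.35202240676227], [343.
[... 355 characters left out ...]
 58  85 131]
[248.7 224.1] [ 64  91 134]
[247.6 224. ] [ 67  92 136]
[246.6 223.9] [ 63  88 135]
[245.6 223.8] [ 66  92 137]
[244.6 223.8] [ 61  88 136]
[340.3 230.6] [127 176 210]
[341.4 230.7] [ 99 144 188]
[342.5 230.8] [ 97 143 190]
[343.7 230.8] [ 94 139 184]
[344.8 230.9] [ 97 136 170]
[345.9 231. ] [ 97 133 163]
[347.  231.1] [ 97 136 165]
[348.1 231.2] [122 166 197]
[349.3 231.3] [159 207 239]
[350.4 231.3] [163 213 245]
[351.5 231.4] [160 209 243]
[352.6 231.5] [159 210 243]
[353.7 231.6] [161 211 244]
[354.9 231.7] [154 203 236]
[356.  231.7] [108 151 184]
[357.1 231.8] [ 53  76 103]
[358.2 231.9] [30 46 73]
[359.3 232. ] [36 50 79]
[360.4 232.1] [41 55 80]
[361.6 232.1] [38 53 79]
```

```bash
python3 -c "
from cell import *
print(sign_off())"
```

```text
the job is handed in; nothing more can be done
None
```

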